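# Lay the thick writing brush on the brush rest

## Task

Take the thick writing brush out of its cup, leaving the thin brush and both cups standing where they are. Lay the brush squarely across the white brush rest: the front part of its handle lowered, not dropped, into either valley, the hair end sticking out past the rest clear of the desk, and the other end of the handle on the desk. Do not push the rest about or disturb the tea bowl.

Things in the scene. Friction and masses are not known exactly. Their poses are not given: they have to be found in the camera images.
- brush: thick brush, 262 mm long, 45 g, leaning about 23 degrees in one of two like cups, hair up. Origin: centre of the butt end (lowest, in the cup); z axis runs towards the hair. Round wooden handle, 14 mm diameter, 0 to 200 mm (first 14 mm black); black collar 19 mm wide to 214 mm; firm cream hair, 19 mm wide, to a point. Balances about 90 mm from the butt; 110 mm lie below the rim
- brush_grip (a point): point on the axis of the thick brush's handle 140 mm from the butt, about 30 mm past the cup's rim: a good place to grip
- brush_tip (a point): the point of the thick brush's hair, 262 mm from the butt
- thin_brush: thin brush, 204 mm long, handle 8 mm in diameter, leaning in the other cup; to be left alone. Origin at the butt end, z axis towards the hair
- cup_a: loose pale wooden cup (0.6 kg) that holds the thick brush: round, 65 mm outside diameter, 56 mm inside, 105 mm tall, floor 6 mm thick. Origin: centre of its underside. It may be the left or the right one of the two cups
- cup_b: identical wooden cup that holds the thin brush. Origin: centre of its underside
- rest: loose white ceramic brush rest (0.4 kg): three pointed peaks, two valleys between. 138 mm long along its y axis, 18 mm thick along x, peaks 47 mm high, valley floors 28 mm high and 12 mm wide, sides at 45 degrees. A brush lies across it along its x axis, either way round. Origin: centre of its underside
- rest_valley0 (a point): valley on the rest's +y side (25 mm from its centre): where the axis of the 14 mm handle passes once laid, 36 mm above the rest's underside
- rest_valley1 (a point): the like point in the valley on the rest's -y side
- tea_bowl: white tea bowl, 86 mm wide, 45 mm tall, to be left alone. Origin: centre of its underside
Things that resemble listed ones, but are neither listed nor needed, are in the scene too. What is shaped like the rest but blue or yellow is not meant.

How it is judged:
On the way, in this order (a step that is already met when the one before it is completed fails the run):
1. the thick brush is drawn out: its butt end is above the cup's rim height (height (world z) of brush above 0.106 m).
2. the brush handle is lowered to a valley of the rest (axis within about 15 mm of the valley point) while the fingers still hold it (((x of rest_valley0 in the frame of brush between -0.015 and 0.015 m and y of rest_valley0 in the frame of brush between -0.015 and 0.015 m and z of rest_valley0 in the frame of brush between 0.112 and 0.2 m) or (x of rest_valley1 in the frame of brush between -0.015 and 0.015 m and y of rest_valley1 in the frame of brush between -0.015 and 0.015 m and z of rest_valley1 in the frame of brush between 0.112 and 0.2 m)) and contact force between the fingers and brush above 0.3 N), for 0.1 s.
At the end, for the whole second after the job is handed in: The thick brush lies still in a valley of the upright rest: axis within 11 mm of the valley point, that point 112-200 mm from its butt, within 0.45 rad of square; butt on the desk (below 25 mm), hair tip above 30 mm; rest within 40 mm of its start (((x of rest_valley0 in the frame of brush between -0.011 and 0.011 m and y of rest_valley0 in the frame of brush between -0.011 and 0.011 m and z of rest_valley0 in the frame of brush between 0.112 and 0.2 m) or (x of rest_valley1 in the frame of brush between -0.011 and 0.011 m and y of rest_valley1 in the frame of brush between -0.011 and 0.011 m and z of rest_valley1 in the frame of brush between 0.112 and 0.2 m)) and angle between the z axis of brush and the x axis of rest, either way round below 0.45 rad and height (world z) of brush below 0.025 m and height (world z) of brush_tip above 0.03 m and linear speed of brush below 0.02 m/s and angular speed of brush below 0.3 rad/s and angle between rest's own z axis and vertical below 0.12 rad and distance of rest from where it was at the start of the episode below 0.04 m); the robot touches nothing.
It fails at once if a cup is tipped by more than 0.4 rad or shifted by more than 60 mm (angle between any of cup_a, cup_b's own z axis and vertical above 0.4 rad or distance of any of cup_a, cup_b from where it was at the start of the episode above 0.06 m).
It fails at once if the rest is tipped by more than 0.5 rad or pushed by more than 60 mm (angle between rest's own z axis and vertical above 0.5 rad or distance of rest from where it was at the start of the episode above 0.06 m).
It fails at once if the thin brush is shifted by more than 60 mm (distance of thin_brush from where it was at the start of the episode above 0.06 m).
It fails at once if the tea bowl is shifted by more than 40 mm or tipped (distance of tea_bowl from where it was at the start of the episode above 0.04 m or angle between tea_bowl's own z axis and vertical above 0.5 rad).
It also fails if it takes over 42 s, if anything falls off the work surface, if the arm or the gripper's body presses on something with over 40 N, if the wrist force passes 120 N, or if a joint passes its speed limit or range.

## Robot

A 6-joint arm with a two-finger parallel gripper is mounted at the origin on the work surface. World frame = base frame: x ahead of the robot, y to its left, z up, the work surface at z = 0. Lengths are in m, angles in rad, forces in N, time in s.
With the tool pointing down it reaches from about 0.4 to 0.825 m from the base axis. Payload 7 kg.
Tool frame: the origin (TCP) lies on the centre line of the jaws, within the pads' length; the fingertips stand 22 mm ahead of it and the grasp point (between the pads) lies 3 mm ahead of it; z points along the fingers, y is the line along which they close (so a half turn about z gives the same grasp; the last joint's range is limited). The gripper opens to 88 mm and grips with 3 to 60 N. Pads are 19 mm wide; open, the fingers measure 130 mm over their backs; the gripper's body (78 mm by 193 mm) begins 47 mm behind the grasp point.
Start: joints at [1.546, 0.359, 0.012, 0, -1.224, -0.288], TCP at [0.208, 0.642, 0.249] pointing down, gripper open.
Joint ranges: [-3.07, 3.07], [-1.43, 2.12], [-1.02, 1.25], [-3.03, 1.67], [-3.05, -0], [-3.03, 3.03]. Speed limits (rad/s): [2.39, 2.39, 3.01, 3.14, 3.14, 3.14].

## Interface

Orientations are given as [roll, pitch, yaw] about the fixed x, y, z axes, in that order (R = Rz(yaw) Ry(pitch) Rx(roll)).
In Python, from station import arm gives the robot as it stands.
- The arm moves only by the tool arm_command, never from a script. Its argument "series" is one flat list of numbers, 7 for each row, row after row: the turn, a rotation vector about the tool's x, y, z each as a share of 90 degrees, from -1 to 1, then the shift along the tool's x, y, z each as a share of 0.1 m, from -1 to 1, then the opening, from 0 (shut) to 1 (fully open). A call has 1 to 8 rows; each row is the pose to reach, as a shift and turn from the pose commanded when the call began, along the tool's axes at that moment; what a row does not reach only later rows make up. A row lasts 1/8 s, in which the tool goes at most 62.5 mm and 10.7 degrees, less where a joint would pass 70% of its speed; a pose out of reach is approached as far as the arm can. A call with a number of a shift or a turn outside -1 to 1 is refused whole. A call with a gripper value outside its range is refused whole. The fingers move at their own pace and stop on an object; "force" is the grip in N (left out, the last holds). Time passes only in rows, so rows that repeat a pose let the fingers close. It gives the time, the measured TCP pose, the force, the opening and the grip force at its end, in the units of the state.
- arm.get_state(): the state, without advancing time (a new reading comes with each control period).
- arm.grab_frame(name): name is "scene" or "top" or "wrist"; returns the picture (480x640x3 uint8, blue, green, red); there is no depth.
- arm.camera_model(name): a dict with "fovy" (degrees; the focal length in pixels is half the picture's height over the tangent of half this angle, whatever the lens; pixels are square), "cx", "cy" (the principal point, pixels), "pose" (4x4, takes a point from camera to world coordinates). Camera axes: x right, y down, z forward; pixel columns grow to the right and rows downward; lengths in m; the calibration is good to about 2 mm. A picture is of the moment at which its call begins: read the wrist's pose just before it. camera_model takes no time and is no camera call; for the wrist camera it gives the pose at the moment of the call.
- arm.job_done(): hands the job in; it is judged then, once.
The state is a dict: "t": time; "q": joint angles; "qd": joint speeds; "joint_efforts": joint torques, N m; "eef_pos": TCP position; "ee_rot": TCP orientation; "force": force on the tool from outside, world axes, zero at the start; "moment": the same for the moment, N m; "width": finger opening in m; "gripper_force": force on a finger pad.
Only numpy, scipy, OpenCV 4.12 (cv2) and the standard library are available. Lean on these libraries where they do the work, as an engineer would, in place of code of your own. Each camera call takes 0.05 s, during which the arm holds its last target. There are 200 camera calls.

## Working session

There is one attempt and no reset: what is moved stays moved. The work goes in short steps, Python scripts to look and compute and a tool call to move; the robot and the scene stay as the last step left them, time stands still between calls to the robot, and variables do not carry over. Pictures are saved under pics/ and viewed, at most 10 in all, crops included, and the job is handed in when it is done.

Besides the shell and the picture viewer there is one more tool, called as a command line: name --argument value ..., lists and objects as JSON in quotes. arm_command: Moves the arm, as the interface text tells. Its arguments: {"type":"object","properties":{"series":{"type":"array"},"force":{"type":"number"}},"required":["series"]}

```bash
mkdir -p pics; ls; python3 - <<'E'
from station import arm
import cv2,numpy as np
np.set_printoptions(precision=4,suppress=True)
for n in ("scene","top"):
    f=arm.grab_frame(n); cv2.imwrite(f"pics/{n}1.png",f); c=arm.camera_model(n); print(n,c)
print(arm.get_state())
E
```

```text
pics
scene {'fovy': 57.18363969235468, 'cx': 327.43390132501787, 'cy': 240.7052529861766, 'pose': array([[-0.126 ,  0.5967, -0.7925,  1.2969],
       [ 0.9918,  0.0924, -0.088 , -0.0214],
       [ 0.0207, -0.7971, -0.6035,  0.8055],
       [ 0.    ,  0.    ,  0.    ,  1.    ]])}
top {'fovy': 50.01694348719706, 'cx': 317.0671920220407, 'cy': 234.98553669942584, 'pose': array([[ 0.0253, -0.9906,  0.1341,  0.2963],
       [-0.9997, -0.0251,  0.0034, -0.1462],
       [ 0.    , -0.1342, -0.991 ,  1.329 ],
       [ 0.    ,  0.    ,  0.    ,  1.    ]])}
{'t': 0.1, 'q': array([ 1.5461,  0.3593,  0.0112, -0.0003, -1.2241, -0.2881]), 'qd': array([-0.0003, -0.001 ,  0.0019, -0.0005,  0.0006,  0.0012]), 'joint_efforts': array([ -0.0016, -58.416 ,  29.375 ,   7.0157,   0.0102,  -0.0001]), 'eef_pos': array([0.2076, 0.6419, 0.2477]), 'ee_rot': array([ 3.1401, -0.0001, -0.3129]), 'force': array([-0.4657,  0.4191, -0.3899]), 'moment': array([-0.0359, -0.0371, -0.0275]), 'gripper_force': 0.0, 'width': 0.08765342100471825}
```

View pics/scene1.png

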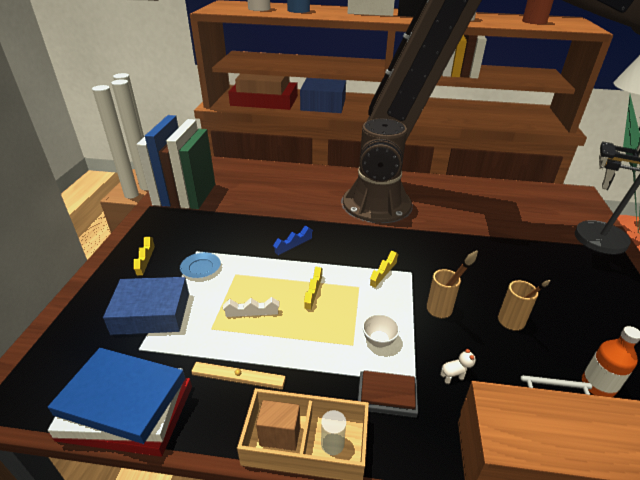

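View pics/top1.png

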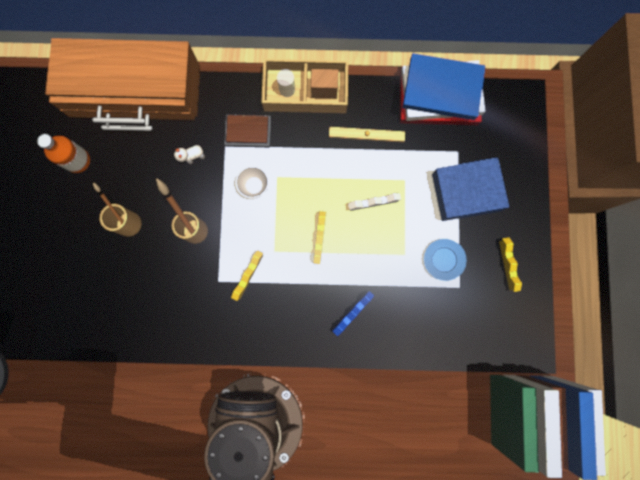

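The scene view shows two cup-and-brush pairs: (444,293) with the large brush tip at (472,257), and (518,305) with the small brush tip at (546,284). In the top view these are at (187,227) and (120,220). The rest candidates are white at scene (252,306) / top (373,202), yellow at scene (314,287), (384,268) and (145,255), and blue at scene (293,240). I choose the cup at (444,293) and the white rest, and check both in one close crop.

```bash
python3 - <<'E'
import cv2,numpy as np
s=cv2.imread("pics/scene1.png");t=cv2.imread("pics/top1.png")
def c(im,x,y):
    o=cv2.resize(im[y:y+75,x:x+100],(400,300),interpolation=cv2.INTER_CUBIC)
    for k in range(0,100,10): cv2.line(o,(k*4,0),(k*4,6),(0,255,0),1)
    for k in range(0,75,10): cv2.line(o,(0,k*4),(6,k*4),(0,255,0),1)
    return o
g=np.vstack([np.hstack([c(s,400,245),c(t,140,175)]),np.hstack([c(s,205,275),c(t,325,165)])])
cv2.imwrite("pics/crop1.png",g)
E
```

```text
(no output)
```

View pics/crop1.png

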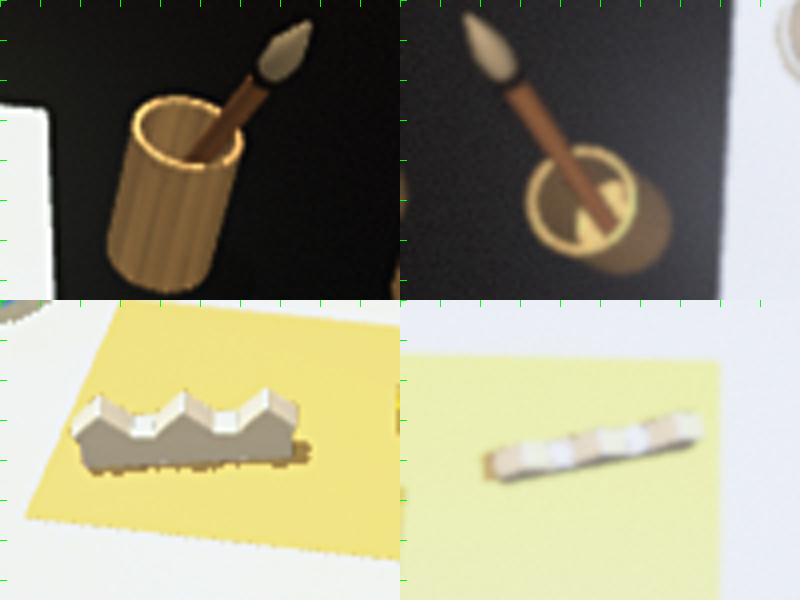

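```bash
cat > h.py <<'E'
from station import arm
import cv2,numpy as np
from scipy.spatial.transform import Rotation as R
np.set_printoptions(precision=4,suppress=True)
def ray(c,p):
    f=240/np.tan(np.radians(c["fovy"]/2)); d=np.array([(p[0]-c["cx"])/f,(p[1]-c["cy"])/f,1])
    P=np.array(c["pose"]); d=P[:3,:3]@d; return P[:3,3],d/np.linalg.norm(d)
def atz(c,p,z):
    o,d=ray(c,p); return o+d*(z-o[2])/d[2]
def tri(obs):
    A=np.zeros((3,3));b=np.zeros(3)
    for c,p in obs:
        o,d=ray(c,p); M=np.eye(3)-np.outer(d,d); A+=M;b+=M@o
    x=np.linalg.solve(A,b)
    return x,[np.linalg.norm((np.eye(3)-np.outer(d,d))@(x-o)) for o,d in (ray(c,p) for c,p in obs)]
def proj(c,X):
    f=240/np.tan(np.radians(c["fovy"]/2)); P=np.linalg.inv(np.array(c["pose"])); v=P[:3,:3]@X+P[:3,3]
    return np.array([c["cx"]+f*v[0]/v[2],c["cy"]+f*v[1]/v[2]])
E
python3 - <<'E'
from h import *
S=arm.camera_model("scene");T=arm.camera_model("top")
tip,e=tri([(S,(477.7,250.5)),(T,(156.5,178.5))]);print("tip",tip,e)
col,e=tri([(S,(464.5,265)),(T,(168.3,196.5))]);print("col",col,e)
print("rim",atz(S,(447,278),.105),atz(T,(185.5,225.2),.105))
# line from planes
def pl(c,a,b):
    o,d=ray(c,a);_,e=ray(c,b);return np.cross(d,e)
d=np.cross(pl(S,(477.7,250.5),(452,280)),pl(T,(156.5,178.5),(189,228)));d/=np.linalg.norm(d);d*=np.sign(d[2])
print("dir",d,np.degrees(np.arccos(d[2])),"butt",tip-.262*d,"grip",tip-.122*d)
for p in((229.5,300.5),(251.25,300),(271.75,299.5)):print("peak",atz(S,p,.047))
print("restT",[atz(T,p,.03) for p in((348.75,206.25),(400.5,197))])
print("bowl",atz(T,(251,182),.045), atz(S,(381,327),.045))
E
```

```text
tip [0.5557 0.2055 0.2516] [np.float64(0.0006659569018379592), np.float64(0.0006659569018379297)]
col [0.5296 0.1955 0.1897] [np.float64(6.144434900825176e-05), np.float64(6.144434900821315e-05)]
rim [0.4798 0.1777 0.105 ] [0.4777 0.1751 0.105 ]
dir [0.3859 0.1391 0.912 ] 24.220433040385583 butt [0.4546 0.1691 0.0127] grip [0.5086 0.1886 0.1404]
peak [ 0.5732 -0.3349  0.047 ]
peak [ 0.564  -0.2839  0.047 ]
peak [ 0.5551 -0.2355  0.047 ]
restT [array([ 0.5486, -0.2212,  0.03  ]), array([ 0.5762, -0.354 ,  0.03  ])]
bowl [0.6023 0.0303 0.045 ] [0.603  0.0295 0.045 ]
```

```bash
cat >> h.py <<'E'
def pose(az,down,roll=0):   # x_tool in vertical plane az, z_tool 'down' deg below horizontal
    a,d=np.radians(az),np.radians(down); h=np.array([np.cos(a),np.sin(a),0]);u=np.array([0,0,1.])
    z=np.cos(d)*h-np.sin(d)*u; x=np.sin(d)*h+np.cos(d)*u
    return np.stack([x,np.cross(z,x),z],1)
def rel(p0,R0,p,Rm):
    return np.r_[R.from_matrix(R0.T@Rm).as_rotvec()/(np.pi/2), R0.T@(np.array(p)-p0)/.1]
def cur():
    s=arm.get_state(); return s["eef_pos"],R.from_euler("xyz",s["ee_rot"]).as_matrix()
E
python3 - <<'E'
from h import *
S=arm.camera_model("scene");T=arm.camera_model("top")
print("thin tip",tri([(S,(549,282)),(T,(95,185))]))
p,M=cur(); A=pose(19.8,90)
print(rel(p,M,(.30,.55,.30),A)); 
Z=pose(19.8,45); g=np.array([.5086,.1886,.1404])
print("grasp tcp",g-.003*Z[:,2],"pre",g-.083*Z[:,2], rel(p,A,p,Z))
E
```

```text
thin tip (array([0.5535, 0.3672, 0.1843]), [np.float64(0.001466905546770768), np.float64(0.0014669055467709518)])
[ 0.0009  0.0002 -0.4192  1.162   0.5904 -0.522 ]
grasp tcp [0.5066 0.1879 0.1425] pre [0.4534 0.1687 0.1991] [-0.   0.5 -0.   0.   0.   0. ]
```

arm_command --series '[0,0,-0.1,0.2,0.2,-0.15,0.8,0,0,-0.2,0.4,0.4,-0.3,0.8,0,0,-0.32,0.7,0.6,-0.5,0.8,0,0,-0.42,0.9,0.8,-0.5,0.8,0,0,-0.42,0.9,0.8,-0.5,0.8]' --force 12

```text
t: 0.72
eef_pos: [0.2694, 0.5369, 0.2991]
ee_rot: [-3.141, -0.0, 0.346]
force: [0.6, 0.5, -0.7]
width: 0.0699
gripper_force: 0.0
```

```bash
python3 - <<'E'
from h import *
p,M=cur(); print(p,arm.get_state()["q"]); A=pose(19.8,90)
print(rel(p,M,(.40,.40,.28),A)); print(M)
E
```

```text
[0.2694 0.5369 0.2991] [ 1.4305  0.209  -0.0801 -0.0002 -1.2812  0.4866]
[-0.0003 -0.      0.0005  0.7633  1.7313  0.1896]
[[ 0.9406  0.3394 -0.0002]
 [ 0.3394 -0.9406  0.0005]
 [ 0.     -0.0005 -1.    ]]
```

arm_command --series '[0,0,0,0.15,0.3,0,0.8,0,0,0,0.3,0.6,0,0.8,0,0.08,0,0.4,1,0,0.8,0,0.15,0,0.5,1,0,0.8]'

```text
t: 1.23
eef_pos: [0.3507, 0.4602, 0.2985]
ee_rot: [-3.141, -0.239, 0.343]
force: [0.5, 1.0, 1.0]
width: 0.0701
gripper_force: 0.0
```

```bash
python3 - <<'E'
from h import *
p,M=cur(); print(p,arm.get_state()["q"])
print(rel(p,M,(.41,.26,.27),pose(19.8,60)),rel(p,M,(.4534,.1687,.1991),pose(19.8,45)))
E
```

```text
[0.3507 0.4602 0.2985] [ 1.3833  0.0587 -0.3785  0.2406 -1.0233  0.4162]
[ 0.      0.1814 -0.0016 -0.1786  2.0855  0.2481] [ 0.0003  0.348  -0.0016 -0.2474  3.0919  0.9601]
```

arm_command --series '[0,0,0,0,0.3,0,0.8,0,0,0,0,0.6,0,0.8,0,0,0,0,1,0,0.8,0,0,0,0,1,0,0.8]'

```text
t: 1.72
eef_pos: [0.3841, 0.3653, 0.2987]
ee_rot: [-3.141, -0.235, 0.343]
force: [0.5, 0.1, -0.6]
width: 0.0701
gripper_force: 0.0
```

arm_command --series '[0,0,0,0,0.3,0,0.8,0,0,0,0,0.6,0,0.8,0,0.1,0,0,1,0,0.8,0,0.2,0,0,1,0,0.8,0,0.2,0,0,1,0,0.8,0,0.2,0,0,1,0,0.8]'

```text
t: 2.48
eef_pos: [0.4181, 0.274, 0.2995]
ee_rot: [-3.14, -0.55, 0.346]
force: [0.4, -0.0, 0.0]
width: 0.0702
gripper_force: 0.0
```

```bash
python3 - <<'E'
from h import *
s=arm.get_state();p,M=cur(); print(p,s["q"],s["qd"])
print(rel(p,M,(.4534,.1687,.1991),pose(19.8,45)))
E
```

```text
[0.4181 0.274  0.2995] [ 1.1962 -0.2706 -0.8994  0.6779 -0.6742  0.2389] [-0.0039  0.0218  0.0547 -0.0123 -0.0025  0.0084]
[-0.0011  0.1501 -0.     -0.5455  1.1119  0.8419]
```

```bash
python3 - <<'E'
from h import *
p,M=cur();g=np.array([.5086,.1886,.1404])
for d in (58,52):
    Z=pose(19.8,d)
    for b in(.083,.003): print(d,b,g-b*Z[:,2],rel(p,M,g-b*Z[:,2],Z))
E
```

```text
58 0.083 [0.4672 0.1737 0.2108] [-0.0011  0.0056  0.0001 -0.3592  1.1116  0.819 ]
58 0.003 [0.5071 0.1881 0.1429] [-0.0011  0.0056  0.0001 -0.3521  1.113   1.619 ]
52 0.083 [0.4605 0.1713 0.2058] [-0.0011  0.0723  0.     -0.4459  1.1116  0.8243]
52 0.003 [0.5069 0.188  0.1428] [-0.0011  0.0723  0.     -0.3552  1.113   1.6192]
```

arm_command --series '[0,0,0,-0.15,0.3,0.2,0.8,0,0,0,-0.3,0.6,0.4,0.8,0,0,0,-0.3,1,0.7,0.8,0,0,0,-0.3,1,0.7,0.8,0,0,0,-0.3,1,0.7,0.8]'

```text
t: 3.1
eef_pos: [0.4697, 0.1843, 0.2348]
ee_rot: [-3.136, -0.534, 0.344]
force: [0.3, 0.5, -0.6]
width: 0.0699
gripper_force: 0.0
```

```bash
python3 - <<'E'
from h import *
s=arm.get_state();p,M=cur(); print(p,s["q"])
g=np.array([.5086,.1886,.1404])
for d in (58,52):
    Z=pose(19.8,d)
    for b in(.073,.003): print(d,b,g-b*Z[:,2],rel(p,M,g-b*Z[:,2],Z))
S=arm.camera_model("wrist");f=arm.grab_frame("wrist");cv2.imwrite("pics/w1.png",f);print(S["pose"],S["fovy"],proj(S,g),proj(S,np.array([.4787,.1764,.105])))
E
```

```text
[0.4697 0.1843 0.2348] [ 0.846  -0.2063 -1.0113  0.7217 -0.3719  0.4435]
58 0.073 [0.4722 0.1755 0.2023] [-0.0031  0.0155 -0.0008 -0.1705  0.0925  0.2766]
58 0.003 [0.5071 0.1881 0.1429] [-0.0031  0.0155 -0.0008 -0.1535  0.0959  0.9764]
52 0.073 [0.4663 0.1734 0.1979] [-0.003   0.0821 -0.0009 -0.2467  0.0927  0.2825]
52 0.003 [0.5069 0.188  0.1428] [-0.003   0.0821 -0.0009 -0.1567  0.0959  0.9767]
[[ 0.3396 -0.9105  0.236   0.4658]
 [-0.9406 -0.3277  0.0894  0.1814]
 [-0.004  -0.2523 -0.9676  0.3889]
 [ 0.      0.      0.      1.    ]] 69.17024101099751 [337.432 274.909] [338.1253 322.5236]
```

View pics/w1.png

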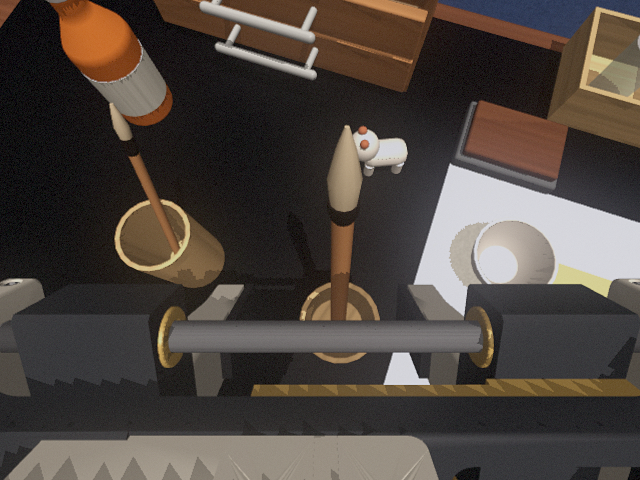

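The wrist view shows the thick brush between the open fingers: its tip is at (347,127), its handle runs from (344,215) to (339,320), and the cup rim is at (340,322). The thin brush and cup are clear at left (155,237). My estimate agrees to about 3 mm.

arm_command --series '[0,0,0,-0.05,0.06,0.25,0.8,0,0,0,-0.1,0.12,0.5,0.8,0,0,0,-0.15,0.12,0.75,0.8,0,0,0,-0.15,0.12,0.97,0.8,0,0,0,-0.15,0.12,0.97,0.8,0,0,0,-0.15,0.12,0.97,0.8]'

```text
t: 3.9
eef_pos: [0.5196, 0.1837, 0.1728]
ee_rot: [-3.119, -0.483, 0.349]
force: [0.2, 0.2, -0.3]
width: 0.0699
gripper_force: 0.0
```

```bash
python3 - <<'E'
from h import *
s=arm.get_state();p,M=cur(); print(p,s["q"],p+.003*M[:,2])
g=np.array([.5086,.1886,.1404])
for d in (58,52,48):
    Z=pose(19.8,d); print(rel(p,M,g-.003*Z[:,2],Z))
S=arm.camera_model("wrist");f=arm.grab_frame("wrist");T=np.array([.5557,.2055,.2516]);print(proj(S,T),proj(S,g));cv2.imwrite("pics/w2.png",f)
E
```

```text
[0.5196 0.1837 0.1728] [ 0.642  -0.0117 -1.0151  0.8675 -0.1476  0.4483] [0.5209 0.1843 0.1702]
[-0.0157  0.0479  0.0013 -0.23   -0.0783  0.2188]
[-0.0158  0.1146  0.0005 -0.2331 -0.0783  0.2192]
[-0.0158  0.159  -0.0001 -0.2351 -0.0783  0.2197]
[282.5899 151.2731] [308.7866 340.7656]
```

View pics/w2.png

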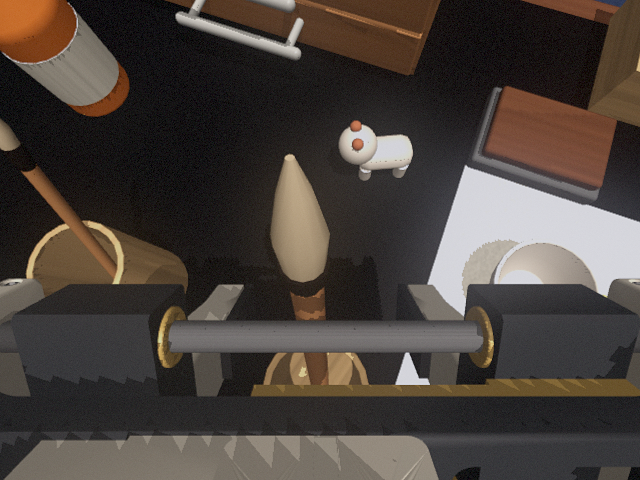

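The wrist view shows the brush between the open fingers, with the tip at (290,157), collar at (308,280), and handle at (309,300), left of the jaw mid-line at about 320. The elbow is at its range limit, so I'll grip here, near 172 mm from the butt, with the tool a little more upright. Placed that way, the gripper ends up on the hair side of the rest.

arm_command --series '[0,-0.05,0,0,-0.03,0,0.8,0,-0.05,0,0,-0.06,0,0.8,0,-0.05,0,0,-0.06,0,0.8]'

```text
t: 4.32
eef_pos: [0.5176, 0.1909, 0.1737]
ee_rot: [-3.117, -0.406, 0.351]
force: [0.2, 0.6, -0.1]
width: 0.0702
gripper_force: 0.0
```

```bash
python3 - <<'E'
from h import *
s=arm.get_state();p,M=cur(); print(p,s["q"],p+.003*M[:,2])
g=np.array([.521,.193,.1695]);g=g+.003*np.array([.34,-.94,0])
for d in (66,70):
    Z=pose(19.8,d); print(rel(p,M,g-.003*Z[:,2],Z))
E
```

```text
[0.5176 0.1909 0.1737] [ 0.7752  0.0162 -0.8385  0.409  -0.3607  0.7934] [0.5187 0.1913 0.1709]
[-0.0169  0.0082  0.0029  0.0187  0.022   0.0232]
[-0.0168 -0.0363  0.0035  0.0208  0.0221  0.0233]
```

arm_command --series '[-0.015,0,0,0.02,0.02,0.03,0.5,-0.015,0,0,0.02,0.02,0.03,0,-0.015,0,0,0.02,0.02,0.03,0,-0.015,0,0,0.02,0.02,0.03,0,-0.015,0,0,0.02,0.02,0.03,0,-0.015,0,0,0.02,0.02,0.03,0]' --force 30

```text
t: 5.08
eef_pos: [0.5211, 0.1877, 0.1703]
ee_rot: [3.14, -0.404, 0.35]
force: [-0.7, 0.3, 0.6]
width: 0.0159
gripper_force: 0.0
```

```bash
python3 - <<'E'
from h import *
p,M=cur(); print(arm.get_state()); print(M); 
d=np.array([.3859,.1391,.912]);print("d in tool",M.T@d, "up", M.T@[0,0,1.])
E
```

```text
{'t': 5.075, 'q': array([ 0.7673,  0.025 , -0.8616,  0.4871, -0.3501,  0.7216]), 'qd': array([ 0.0004,  0.0028, -0.0005,  0.0019, -0.0013,  0.0013]), 'joint_efforts': array([ -0.0319, -25.7594,  23.6197,   4.4364,   0.9259,  -0.0123]), 'eef_pos': array([0.5211, 0.1877, 0.1703]), 'ee_rot': array([ 3.1403, -0.4039,  0.3497]), 'force': array([-0.6916,  0.2997,  0.5725]), 'moment': array([-0.4704,  1.2143,  0.042 ]), 'gripper_force': 0.0013414022396318614, 'width': 0.015921338942846183}
[[ 0.8639  0.3421  0.3697]
 [ 0.315  -0.9396  0.1335]
 [ 0.393   0.0012 -0.9195]]
d in tool [ 0.7356  0.0024 -0.6774] up [ 0.393   0.0012 -0.9195]
```

Let the grip build, then draw out along the brush axis.

arm_command --series '[0,0,0,0,0,0,0,0,0,0,0,0,0,0,0,0,0,0,0,0,0]'

```text
t: 5.45
eef_pos: [0.5211, 0.1877, 0.1702]
ee_rot: [3.14, -0.404, 0.35]
force: [-0.0, -0.2, -0.3]
width: 0.0133
gripper_force: 30.0
```

arm_command --series '[0,0,0,0.1,0,-0.1,0,0,0,0,0.25,0,-0.23,0,0,0,0,0.4,0,-0.36,0,0,0,0,0.55,0,-0.5,0,0,0,0,0.7,0,-0.65,0,0,0,0,0.7,0,-0.65,0]'

```text
t: 6.2
eef_pos: [0.5583, 0.2017, 0.2589]
ee_rot: [3.141, -0.406, 0.349]
force: [-0.7, -0.5, -0.3]
width: 0.0131
gripper_force: 29.9
```

```bash
python3 - <<'E'
from h import *
p,M=cur(); s=arm.get_state(); print(p,s["q"],s["width"],s["gripper_force"]); print(M.T@[0,0,1.],M.T@[0,-1.,0])
cv2.imwrite("pics/s2.png",arm.grab_frame("scene")[150:390,300:620])
E
```

```text
[0.5583 0.2017 0.2589] [ 0.7657 -0.001  -0.5914  0.2774 -0.6243  0.9578] 0.013077930060671037 29.939836263656616
[ 0.3949  0.0004 -0.9187] [-0.3144  0.9397 -0.1348]
```

View pics/s2.png

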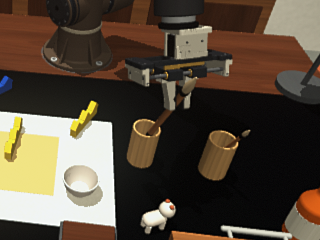

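The crop shows the brush held by the fingers at (180,95), nearly drawn out of the cup at (143,143). Both cups are still standing. I lift further and traverse.

arm_command --series '[0,0,0,0.12,0,-0.27,0,0,0,0,0.25,0,-0.55,0,0,0,0,0.36,0,-0.83,0,0,0,0,0.36,0,-0.83,0]'

```text
t: 6.75
eef_pos: [0.5583, 0.2018, 0.3496]
ee_rot: [3.141, -0.407, 0.349]
force: [0.6, -0.2, -0.9]
width: 0.0135
gripper_force: 29.9
```

arm_command --series '[0,0,0,-0.06,0.3,0,0,0,0,0,-0.12,0.6,0,0,0,0,0,-0.2,1,0,0,0,0,0,-0.2,1,0,0]'

```text
t: 7.25
eef_pos: [0.5743, 0.0987, 0.3381]
ee_rot: [3.14, -0.401, 0.346]
force: [0.3, -0.4, -0.4]
width: 0.0129
gripper_force: 29.9
```

arm_command --series '[0,0,0,-0.06,0.3,0,0,0,0,0,-0.12,0.6,0,0,0,0.05,0,-0.2,1,0,0,0,0,0,-0.2,1,0,0]'

```text
t: 7.75
eef_pos: [0.5895, -0.0016, 0.3302]
ee_rot: [3.141, -0.401, 0.346]
force: [1.2, 0.9, -0.1]
width: 0.0131
gripper_force: 29.9
```

```bash
python3 - <<'E'
from h import *
p,M=cur(); s=arm.get_state(); print(p,s["q"],s["ee_rot"],s["gripper_force"]); 
print(rel(p,M,(.56,-.31,.26),pose(11,100)))
E
```

```text
[ 0.5895 -0.0016  0.3302] [ 0.3231 -0.036  -0.3427 -0.0114 -0.8636  1.599 ] [ 3.1414 -0.4007  0.3457] 29.94002401828766
[-0.0111 -0.3655  0.0986 -1.4914  2.8012  0.1307]
```

arm_command --series '[0,-0.05,0.03,-0.1,0.3,0,0,0,-0.1,0.06,-0.2,0.6,0,0,-0.01,-0.16,0.1,-0.3,1,0,0,-0.01,-0.16,0.1,-0.3,1,0,0,-0.01,-0.16,0.1,-0.3,1,0,0]'

```text
t: 8.38
eef_pos: [0.5998, -0.1022, 0.3193]
ee_rot: [-3.114, -0.148, 0.19]
force: [0.2, 1.2, -0.6]
width: 0.0136
gripper_force: 29.9
```

arm_command --series '[0,0,0,-0.1,0.3,0,0,0,0,0,-0.2,0.6,0,0,0,0,0,-0.3,1,0,0,0,0,0,-0.3,1,0,0,0,0,0,-0.3,1,0,0]'

```text
t: 9.0
eef_pos: [0.59, -0.2055, 0.3138]
ee_rot: [-3.115, -0.151, 0.191]
force: [0.0, 0.3, 0.2]
width: 0.0132
gripper_force: 29.9
```

```bash
python3 - <<'E'
from h import *
p,M=cur(); s=arm.get_state(); print(p,s["q"],s["ee_rot"],s["gripper_force"]); 
S=arm.camera_model("wrist");f=arm.grab_frame("wrist");cv2.imwrite("pics/w3.png",f)
cv2.imwrite("pics/top3.png",arm.grab_frame("top"));cv2.imwrite("pics/sc3.png",arm.grab_frame("scene"))
print([proj(S,np.array(v)) for v in((.5584,-.2615,.028),(.568,-.3105,.028),(.563,-.286,.047))])
E
```

```text
[ 0.59   -0.2055  0.3138] [-0.0616  0.1766 -0.0688 -0.0685 -1.1871  1.8463] [-3.1147 -0.1506  0.1906] 29.942733943462372
[array([369.5003, 276.9895]), array([409.422 , 277.2336]), array([391.8734, 280.729 ])]
```

View pics/w3.png

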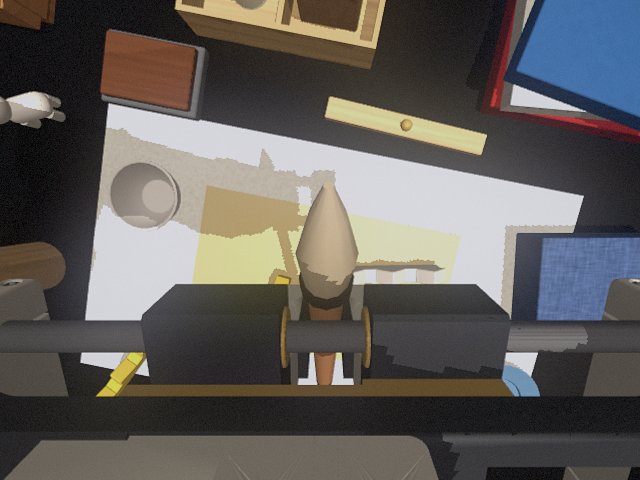

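The wrist view shows the held brush, tip at (328,182) and handle running down to (322,385). The white rest lies at (350–443, 266–283) with valleys near (370,277) and (408,277), as predicted. I check how the brush sits in the grip with an overlay.

```bash
python3 - <<'E'
from h import *
p,M=cur(); d=M@np.array([.7356,.0024,-.6774]); g=p+.003*M[:,2]
print(d)
out=[]
for n,fn in(("scene","pics/sc3.png"),("top","pics/top3.png")):
    c=arm.camera_model(n);im=cv2.imread(fn); q=[proj(c,g+d*k) for k in(.09,-.172,0)]; print(n,q)
    x,y=(np.mean(q,0)-[50,75]).astype(int); o=cv2.resize(im[y:y+150,x:x+100],(400,600),interpolation=cv2.INTER_CUBIC); print(x,y)
    for k in q: cv2.circle(o,tuple(int(v) for v in (k-[x,y])*4),3,(0,255,0),1)
    out.append(o)
cv2.imwrite("pics/ov.png",np.hstack(out))
E
```

```text
[0.6181 0.099  0.7798]
scene [array([271.4318, 203.6815]), array([281.0461, 239.707 ]), array([275.3642, 218.4164])]
225 145
top [array([347.689 , 121.0229]), array([352.5772, 221.7993]), array([349.5582, 159.5579])]
299 92
```

View pics/ov.png

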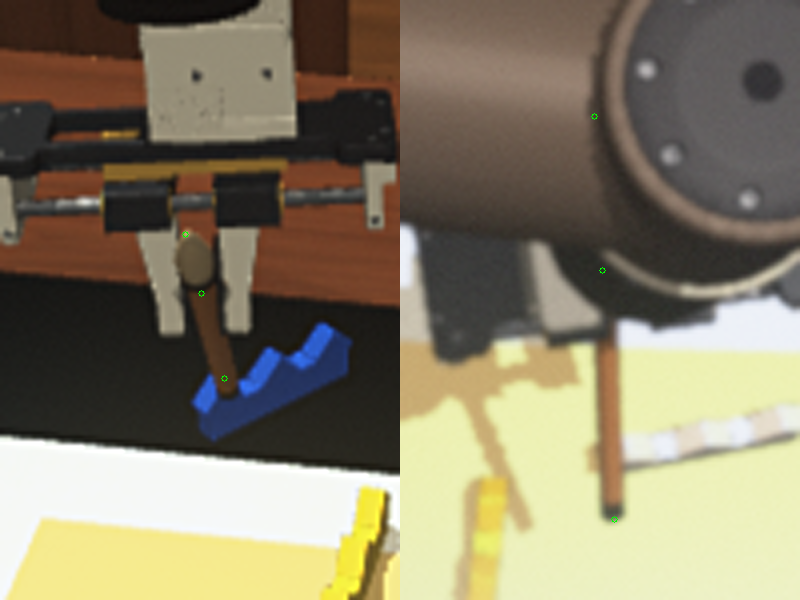

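The overlay's predicted tip and butt (green) fall on the brush in both views, so the grip model holds. Next I move above valley 1 with the laying orientation.

```bash
cat >> h.py <<'E'
def goal(up,V=(.568,-.3105,.036),s=.128,az=11.,e=13.1):
    Z=pose(az,90+42.6-e); d=Z@np.array([.7356,.0024,-.6774]); g=np.array(V)+(.172-s)*d
    return g-.003*Z[:,2]+[0,0,up],Z
E
python3 - <<'E'
from h import *
p,M=cur()
for u in(.16,.06,0): print(goal(u)[0],rel(p,M,*goal(u)))
E
```

```text
[ 0.6115 -0.3021  0.2086] [-0.0164 -0.4236  0.0054 -0.1347  1.02    1.0188]
[ 0.6115 -0.3021  0.1086] [-0.0164 -0.4236  0.0054 -0.2848  1.0464  2.0071]
[ 0.6115 -0.3021  0.0486] [-0.0164 -0.4236  0.0054 -0.3748  1.0623  2.6001]
```

arm_command --series '[0,-0.08,0,0,0.3,0,0,0,-0.16,0,-0.05,0.6,0.2,0,-0.01,-0.26,0,-0.1,1,0.5,0,-0.01,-0.36,0,-0.13,1,0.8,0,-0.02,-0.42,0.01,-0.13,1,1,0,-0.02,-0.42,0.01,-0.13,1,1,0,-0.02,-0.42,0.01,-0.13,1,1,0]'

```text
t: 10.02
eef_pos: [0.6118, -0.3009, 0.211]
ee_rot: [3.133, 0.508, 0.182]
force: [0.0, -0.6, 0.2]
width: 0.013
gripper_force: 29.9
```

```bash
python3 - <<'E'
from h import *
p,M=cur();s=arm.get_state(); print(p,s["q"],M.T@[0,0,-1.])
for u in(.08,.03,0): print(rel(p,M,*goal(u)))
E
```

```text
[ 0.6118 -0.3009  0.211 ] [-0.097   0.6533  0.2556  0.1428 -1.6614  1.8292] [ 0.4863 -0.0071  0.8738]
[ 0.0021 -0.0045 -0.0056  0.3967  0.0056  0.7221]
[ 0.0021 -0.0045 -0.0056  0.6399  0.002   1.159 ]
[ 0.0021 -0.0045 -0.0056  0.7857 -0.0001  1.4211]
```

arm_command --series '[0,0,0,0.15,0,0.25,0,0,0,0,0.3,0,0.55,0,0,0,0,0.5,0,0.9,0,0,0,0,0.52,0,0.94,0,0,0,0,0.52,0,0.94,0]'

```text
t: 10.65
eef_pos: [0.6115, -0.3026, 0.1055]
ee_rot: [3.132, 0.507, 0.18]
force: [0.2, -0.2, 0.4]
width: 0.0134
gripper_force: 29.9
```

```bash
python3 - <<'E'
from h import *
p,M=cur();s=arm.get_state(); print(p,s["force"])
for u in(.03,0): print(rel(p,M,*goal(u)))
out=[]
V=np.array([.568,-.3105,.036]);d=M@np.array([.7356,.0024,-.6774]); g=p+.003*M[:,2]
for n in("scene","top"):
    c=arm.camera_model(n);im=arm.grab_frame(n); q=[proj(c,V)]+[proj(c,g-d*k) for k in(.172,.044)]; print(n,q)
    x,y=(q[0]-[50,75]).astype(int); print(x,y); o=cv2.resize(im[y:y+150,x:x+100],(400,600),interpolation=cv2.INTER_CUBIC)
    for k in q: cv2.circle(o,tuple(int(v) for v in (k-[x,y])*4),3,(0,255,0),1)
    out.append(o)
cv2.imwrite("pics/ov2.png",np.hstack(out))
E
```

```text
[ 0.6115 -0.3026  0.1055] [ 0.1749 -0.2015  0.4395]
[ 0.0022 -0.0051 -0.0065  0.1313 -0.0066  0.2342]
[ 0.0022 -0.0051 -0.0065  0.2769 -0.009   0.4965]
scene [array([240.4656, 303.2725]), array([244.1038, 261.9709]), array([237.9974, 286.1484])]
190 228
top [array([383.8824, 199.2172]), array([394.1572, 245.7148]), array([386.9403, 194.5248])]
333 124
```

View pics/ov2.png

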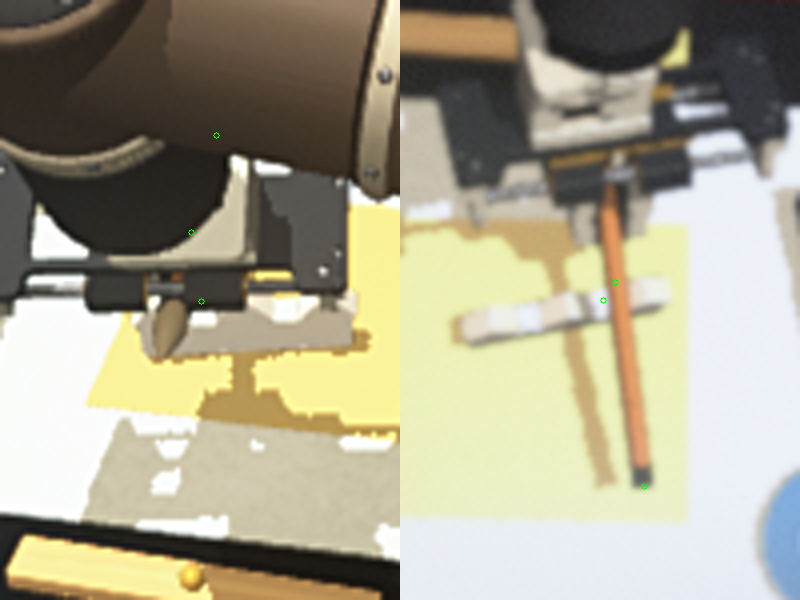

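The top view shows the brush over the right-hand valley of the rest, marked at (383.9,199.2), with the brush square to the rest. Lowering.

arm_command --series '[0,0,0,0.07,0,0.12,0,0,0,0,0.14,-0.01,0.24,0,0,0,0,0.18,-0.01,0.33,0,0,0,0,0.22,-0.01,0.4,0,0,0,0,0.25,-0.01,0.44,0,0,0,0,0.27,-0.01,0.48,0,0,0,0,0.27,-0.01,0.48,0]'

```text
t: 11.62
eef_pos: [0.6112, -0.3015, 0.0486]
ee_rot: [3.133, 0.51, 0.181]
force: [1.0, 1.5, 5.2]
width: 0.0133
gripper_force: 30.0
```

```bash
python3 - <<'E'
from h import *
p,M=cur();s=arm.get_state(); print(p,s["force"],s["moment"],s["gripper_force"],rel(p,M,*goal(0)),M.T@[0,0,-1.])
E
```

```text
[ 0.6112 -0.3015  0.0486] [1.0435 1.5153 5.2003] [ 0.7506 -0.7653 -0.4469] 29.995299875736237 [ 0.0019 -0.0033 -0.0061  0.002   0.0071 -0.0007] [ 0.4878 -0.0073  0.8729]
```

arm_command --series '[0,0,0,0,0,0,0.15,0,0,0,0,0,0,0.2,0,0,0,0,0,0,0.3,0,0,0,0,0,0,0.4,0,0,0,0,0,0,0.5,0,0,0,0,0,0,0.5]' --force 5

```text
t: 12.38
eef_pos: [0.6107, -0.3015, 0.0477]
ee_rot: [3.134, 0.51, 0.181]
force: [0.2, 0.4, -0.8]
width: 0.0434
gripper_force: 0.0
```

```bash
python3 - <<'E'
from h import *
s=arm.get_state(); print(s["eef_pos"],s["force"],s["gripper_force"],s["width"])
E
```

```text
[ 0.6107 -0.3015  0.0477] [ 0.202   0.3787 -0.7613] 0.0 0.043380668660416365
```

Released with no contact force. Back off along the fingers.

arm_command --series '[0,0,0,0,0,-0.1,0.5,0,0,0,0,0,-0.25,0.5,0,0,0,0,0,-0.5,0.5,0,0,0,0,0,-0.8,0.5,0,0,0,0,0,-1,0.5,0,0,0,0,0,-1,0.5]'

```text
t: 13.12
eef_pos: [0.6604, -0.2918, 0.1373]
ee_rot: [3.132, 0.506, 0.181]
force: [0.4, 0.1, -0.8]
width: 0.0439
gripper_force: 0.0
```

arm_command --series '[0,0,0,0,-0.3,-0.4,0.5,0,0,0,0,-0.6,-0.6,0.5,0,0,0,0,-1,-0.8,0.5,0,0,0,0,-1,-0.8,0.5,0,0,0,0,-1,-0.8,0.5]'

```text
t: 13.75
eef_pos: [0.6783, -0.1852, 0.2039]
ee_rot: [3.135, 0.51, 0.182]
force: [0.5, -0.3, -0.5]
width: 0.0441
gripper_force: 0.0
```

```bash
python3 - <<'E'
from h import *
out=[]
V=np.array([.568,-.3105,.036])
for n in("scene","top"):
    c=arm.camera_model(n);im=arm.grab_frame(n); q=proj(c,V)
    x,y=(q-[50,75]).astype(int); print(x,y); o=cv2.resize(im[y:y+150,x:x+100],(400,600),interpolation=cv2.INTER_CUBIC)
    out.append(o)
cv2.imwrite("pics/ov3.png",np.hstack(out))
E
```

```text
190 228
333 124
```

View pics/ov3.png

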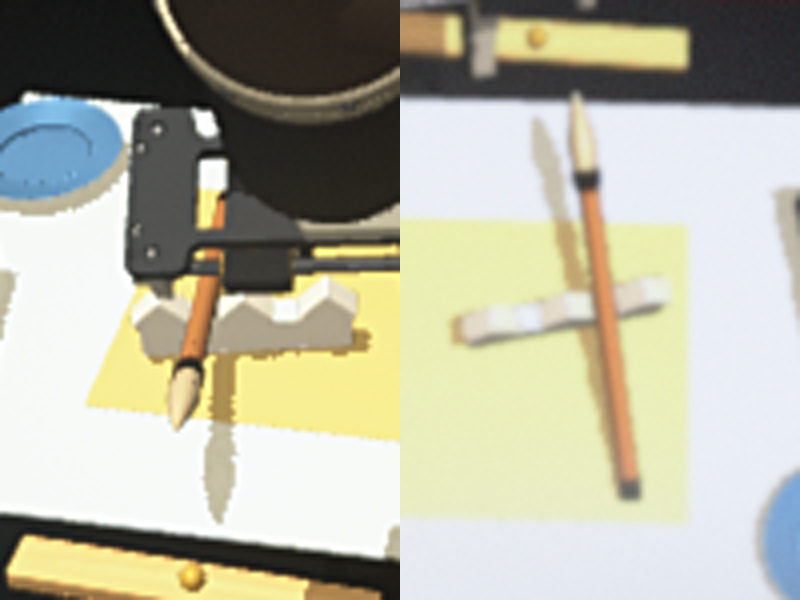

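The final view shows the brush lying square in the valley at top-crop (605,308), with the butt on the desk at (628,497), the hair past the rest at (575,95), and the rest not moved. One numeric check of the butt-to-valley distance, then I hand in.

```bash
python3 - <<'E'
from h import *
T=arm.camera_model("top")
b=atz(T,(390,248.2),.007);t=atz(T,(333+43.7,124+23),.066);v=atz(T,(333+51,124+77),.036)
print(b,t,np.linalg.norm(t-b),np.linalg.norm(v-b),np.linalg.norm(np.array([.568,-.3105,.036])-b))
if np.linalg.norm(v-b)>.118: print(arm.job_done())
E
```

```text
[ 0.4455 -0.331   0.007 ] [ 0.6962 -0.2874  0.066 ] 0.2611315614015409 0.12300360723186606 0.1275096409012176
the job is handed in; nothing more can be done
None
```

The thick brush lies square across the white rest in its −y valley, with the butt on the desk and the hair clear of it. The rest appears not to have moved. I handed the job in at about 14 s; no verdict came back.

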